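# Set both dryer vents to half

## Robot

A 6-joint arm with a two-finger parallel gripper is mounted at the origin on the work surface. World frame = base frame: x ahead of the robot, y to its left, z up, the work surface at z = 0. Lengths are in m, angles in rad, forces in N, time in s.
With the tool pointing down it reaches from about 0.35 to 0.975 m from the base axis. Payload 4.9 kg.
Tool frame: the origin (TCP) lies at the very end of the fingers, on their centre line; the grasp point (between the pads) lies robot.tcp_to_grasp behind it (robot.tcp_to_grasp is the distance from the TCP to the grasp point, in m); z points along the fingers, y is the line along which they close (so a half turn about z gives the same grasp; the last joint's range is limited). The gripper opens to 85 mm and grips with 20 to 120 N. Pads are 22 mm wide; open, the fingers measure 114 mm over their backs; the gripper's body (76 mm by 85 mm) begins 54 mm behind the grasp point. The pads swing forward as they close: fully open they stand 13 mm farther back than shut.
Start: joints at [-1.275, 0.053, 1.613, -0, 1.476, -0.119], TCP at [0.252, -0.572, 0.231] pointing down, gripper open.
Joint ranges: [-3.01, 3.01], [-1.01, 2.22], [0.06, 2.58], [-1.02, 4.17], [0.09, 2.62], [-3.14, 3.14]. Speed limits (rad/s): [2.57, 2.57, 3.14, 3.14, 3.14, 3.14].

## Interface

Orientations are given as a unit quaternion [w, x, y, z].
In Python, from station import robot gives the robot as it stands.
- The arm moves only by the tool drive_tool, never from a script. Its argument "increments" is a list of rows, each a list of 6 numbers: the shift along the tool's x, y, z in mm, then the turn, a rotation vector about the tool's x, y, z in rad. A call has 1 to 5 rows; each row is the pose to reach, as a shift and turn from the pose commanded when the call began, along the tool's axes at that moment; what a row does not reach only later rows make up. A row lasts 1/10 s, in which the tool goes at most 50 mm and 8.59 degrees, less where a joint would pass 70% of its speed; a pose out of reach is approached as far as the arm can. A call with a gripper value outside its range is refused whole. "gripper" is the opening, from -1 (shut) to 1 (fully open), set as the call begins (left out, the last holds). The fingers move at their own pace and stop on an object; "squeeze" is the grip in N (left out, the last holds). Time passes only in rows, so rows that repeat a pose let the fingers close. It gives the time, the measured TCP pose, the force, the opening and the grip force at its end, in the units of the state.
- robot.read_state(): the state, without advancing time (a new reading comes with each control period).
- robot.snapshot(name): name is "scene" or "side" or "wrist"; returns a dict with "image" (480x640x3 uint8, blue, green, red), "fx", "fy", "cx", "cy" (pixels), "rvec" (rotation vector, rad) and "tvec" (3), from world to camera coordinates, as OpenCV has them. Camera axes: x right, y down, z forward; pixel columns grow to the right and rows downward; lengths in m; the calibration is good to about 2 mm. A picture is of the moment at which its call begins. There is no depth.
- robot.hand_in(): hands the job in; it is judged then, once.
The state is a dict: "clock": time; "joint_pos": joint angles; "joint_velocities": joint speeds; "joint_efforts": joint torques, N m; "position": TCP position; "tool_rot": TCP orientation; "force": force on the tool from outside, world axes, zero at the start; "ft_torque": the same for the moment, N m; "finger_gap": finger opening in m; "gripper_force": force on a finger pad.
Only numpy, scipy, OpenCV 4.12 (cv2) and the standard library are available. Lean on these libraries where they do the work, as an engineer would, in place of code of your own. Each camera call takes 0.05 s, during which the arm holds its last target. There are 200 camera calls.

## Task

The crackers in the dryer are past their first drying: set both rotary vents on top of the dryer to half. Push each vent's lever round by its upright tab, with one fingertip on one side of it and without pinching it, until its pointer stands at the long middle mark. Leave the cutter, the shaker and the cracker on the dryer where they are.

Things in the scene. Friction and masses are not known exactly. Their poses are not given: they have to be found in the camera images.
- vent_a: one of the two identical vents (which one stands left varies): a 128 mm round flange, 4 mm high, with two wedge-shaped air openings under a bow-tie shutter; its hub with the lever is 22 mm high. Origin: on the vertical turning axis, level with the dryer's flat top panel (210 mm above the table). Its -x axis points to its half mark, z up
- vent_a_half (a point): middle of this vent's half mark, 145 mm from the axis and 2 mm above the top panel. The thin fan-shaped index plate (2 mm thick, out to 156 mm) has five engraved black marks 22.5 degrees apart: closed, quarter, half, three quarters, open. The half mark is the middle one, longer and thicker than the others
- vent_a_pointer (a point): tip of this lever's pointer, 131 mm from the axis, 12 mm above the top panel; x axis outward along the lever. The lever is a steel strip 16 mm wide, 10 to 13 mm above the panel; near its end stands the grip tab (two black cheeks on a steel tang): 94 to 120 mm from the axis, 12 mm thick, 15 to 45 mm above the panel
- vent_a_lever (a joint): turn of this vent's lever, rad: 0 closed, 0.785 at the half mark, 1.571 open, with hard stops at both ends; it grows as the lever turns clockwise seen from above. It turns stiffly (about 2 N at the tab) and stays where it is left
- vent_a_tab (a point): centre of this lever's grip tab, 107 mm from the axis and 30 mm above the top panel; x axis outward along the lever, z up. The tab is 26 mm long along x, 12 mm thick (its y), 30 mm high, with a flat black cheek on either side: pushing on the cheek that faces the closed mark turns the lever towards open, and the other way round
- vent_b: the other vent (which one stands left varies): a 128 mm round flange, 4 mm high, with two wedge-shaped air openings under a bow-tie shutter; its hub with the lever is 22 mm high. Origin: on the vertical turning axis, level with the dryer's flat top panel (210 mm above the table). Its -x axis points to its half mark, z up
- vent_b_half (a point): middle of this vent's half mark, 145 mm from the axis and 2 mm above the top panel. The thin fan-shaped index plate (2 mm thick, out to 156 mm) has five engraved black marks 22.5 degrees apart: closed, quarter, half, three quarters, open. The half mark is the middle one, longer and thicker than the others
- vent_b_pointer (a point): tip of this lever's pointer, 131 mm from the axis, 12 mm above the top panel; x axis outward along the lever. The lever is a steel strip 16 mm wide, 10 to 13 mm above the panel; near its end stands the grip tab (two black cheeks on a steel tang): 94 to 120 mm from the axis, 12 mm thick, 15 to 45 mm above the panel
- vent_b_lever (a joint): turn of this vent's lever, rad: 0 closed, 0.785 at the half mark, 1.571 open, with hard stops at both ends; it grows as the lever turns clockwise seen from above. It turns stiffly (about 2 N at the tab) and stays where it is left
- vent_b_tab (a point): centre of this lever's grip tab, 107 mm from the axis and 30 mm above the top panel; x axis outward along the lever, z up. The tab is 26 mm long along x, 12 mm thick (its y), 30 mm high, with a flat black cheek on either side: pushing on the cheek that faces the closed mark turns the lever towards open, and the other way round
- cutter: round steel biscuit cutter, a thin-walled ring 66 mm across and 40 mm high, loose on the dryer's top just behind and between the vents; origin at the centre of its underside
- shaker: small steel shaker jar 52 mm across and 70 mm high, loose on the dryer's top just behind and between the vents; origin at the centre of its underside
- cracker: dark brown round cracker, 66 mm across and 9 mm thick, lying loose on the dryer's top between the two vents; origin at the centre of its underside
- dryer: the dryer: steel box 420 mm deep (its x), 520 mm wide (its y), 210 mm high, fixed on the table; origin at the centre of its underside, its open tray front faces its -x, towards the robot. The vents' pivots lie 130 mm to either side of its middle line, 40 mm nearer the front than its centre; a control strip with a knob (20 mm high) runs along the rear edge of the top
Things that resemble listed ones, but are neither listed nor needed, are in the scene too. Leave any orange look-alike of the cutter alone. Leave any orange look-alike of the shaker alone.

How it is judged:
At the end, for the whole second after the job is handed in: both levers at rest within 5 degrees (0.09 rad) of the half mark; the cutter, shaker and cracker at rest within 15 mm of where they stood (value of joint vent_a_lever between 0.695 and 0.875 rad and velocity of joint vent_a_lever between -0.03 and 0.03 rad/s and value of joint vent_b_lever between 0.695 and 0.875 rad and velocity of joint vent_b_lever between -0.03 and 0.03 rad/s and linear speed of each of cutter, shaker, cracker below 0.02 m/s and distance of each of cutter, shaker, cracker from where it was at the start of the episode below 0.015 m); the robot touches nothing.
It fails at once if a lever's tab is pinched (pressed on both of its cheeks at once) instead of pushed from one side (contact force between the fingers and vent_a_lever_c0 above 1 N and contact force between the fingers and vent_a_lever_c1 above 1 N).
It fails at once if a lever's tab is pinched (pressed on both of its cheeks at once) instead of pushed from one side (contact force between the fingers and vent_b_lever_c0 above 1 N and contact force between the fingers and vent_b_lever_c1 above 1 N).
It fails at once if the cutter is picked up or pushed out of its place (more than 15 mm) (distance of cutter from where it was at the start of the episode above 0.015 m).
It fails at once if the shaker is picked up or pushed out of its place (more than 15 mm) (distance of shaker from where it was at the start of the episode above 0.015 m).
It fails at once if the cracker is picked up or pushed out of its place (more than 15 mm) (distance of cracker from where it was at the start of the episode above 0.015 m).
It also fails if it takes over 58 s, if anything falls off the work surface, if the arm or the gripper's body presses on something with over 40 N, if the wrist force passes 120 N, or if a joint passes its speed limit or range.

## Working session

There is one attempt and no reset: what is moved stays moved. The work goes in short steps, Python scripts to look and compute and a tool call to move; the robot and the scene stay as the last step left them, time stands still between calls to the robot, and variables do not carry over. Pictures are saved under pics/ and viewed, at most 10 in all, crops included, and the job is handed in when it is done.

Besides the shell and the picture viewer there is one more tool, called as name(argument=value, ...), one argument or row to a line, values as JSON. drive_tool: Moves the arm, as the interface text tells. Its arguments: {"type":"object","properties":{"increments":{"type":"array"},"gripper":{"type":"number"},"squeeze":{"type":"number"}},"required":["increments"]}

```bash
mkdir -p pics; cat > h.py <<'E'
import numpy as np, cv2
from station import robot
from scipy.spatial.transform import Rotation as R
def ray(s,u,v,z):
    K=np.array([[s["fx"],0,s["cx"]],[0,s["fy"],s["cy"]],[0,0,1]]);Rm=cv2.Rodrigues(np.array(s["rvec"],float))[0]
    t=np.array(s["tvec"],float).ravel();c=-Rm.T@t;d=Rm.T@np.linalg.inv(K)@[u,v,1.]
    return c+d*(z-c[2])/d[2]
def proj(s,P):
    K=np.array([[s["fx"],0,s["cx"]],[0,s["fy"],s["cy"]],[0,0,1]])
    return cv2.projectPoints(np.array(P,float).reshape(-1,3),np.array(s["rvec"],float),np.array(s["tvec"],float),K,None)[0].reshape(-1,2)
E
python3 - <<'E'
from h import *
import pickle
for n in ("scene","side"):
    s=robot.snapshot(n); cv2.imwrite(f"pics/{n}0.png",s["image"]); pickle.dump(s,open(n+"0.pkl","wb"))
    Rm=cv2.Rodrigues(np.array(s["rvec"],float))[0]; print(n,-Rm.T@np.array(s["tvec"]).ravel(),s["fx"])
st=robot.read_state();print(st["position"],st["tool_rot"],st["clock"],robot.tcp_to_grasp)
E
```

```text
scene [ 1.21296828 -0.15857401  0.96068871] 501.3312806401995
side [0.05874173 0.80657201 0.87052501] 586.0703299006559
[ 0.25168939 -0.57145838  0.23018033] [-9.39008592e-04  9.78576541e-01  2.05881189e-01 -8.85263731e-05] 0.1 0.0187
```

View pics/scene0.png

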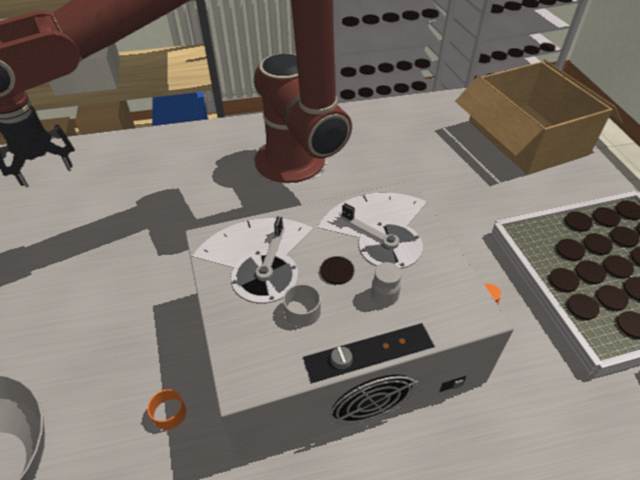

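View pics/side0.png

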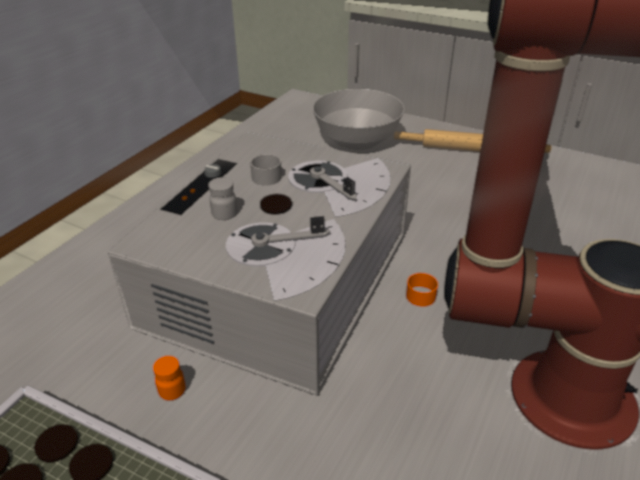

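The scene shows the two vents: hubs at about (264,272) and (391,240), tabs at (278,227) and (348,212). The cutter is at (302,305), the shaker at (387,285) and the cracker at (337,270). Orange look-alikes are at (167,408) and (492,293), both off the dryer. There is nothing else a vent could be mistaken for. Next, one rectified close crop at panel height.

```bash
python3 - <<'E'
from h import *
import pickle
s=pickle.load(open("scene0.pkl","rb"))
for n,u,v,z in [("hubR",264,271,.232),("hubL",391,240,.232),("tabR",278,227,.24),("tabL",348,212,.24),("cutter",302,310,.22),("crk",337,270,.219),("shk",387,290,.23)]:
    print(n,ray(s,u,v,z).round(3))
# top-down rectification on plane z=.212 : x range .28...72 , y -.35...35 ; 0.8mm/px
a=ray(s,264,271,.232);b=ray(s,391,240,.232);m=(a+b)/2
x0,y0=m[0]-.2,m[1]-.31
W=np.array([[x0,y0],[x0+.3,y0],[x0+.3,y0+.62],[x0,y0+.62]])
k=1/.0008
dst=np.array([[ (w[1]-y0)*k,(w[0]-x0)*k] for w in W],np.float32)
src=proj(s,np.c_[W,np.full(4,.212)]).astype(np.float32)
H=cv2.getPerspectiveTransform(src,dst)
im=cv2.warpPerspective(s["image"],H,(775,375),flags=cv2.INTER_CUBIC)
cv2.imwrite("pics/rect.png",im);print(x0,y0)
E
```

```text
hubR [ 0.61  -0.141  0.232]
hubL [0.585 0.115 0.232]
tabR [ 0.509 -0.098  0.24 ]
tabL [0.498 0.049 0.24 ]
cutter [ 0.703 -0.087  0.22 ]
crk [ 0.626 -0.004  0.219]
shk [0.7   0.072 0.23 ]
0.3971971454942706 -0.32287858881823517
```

View pics/rect.png

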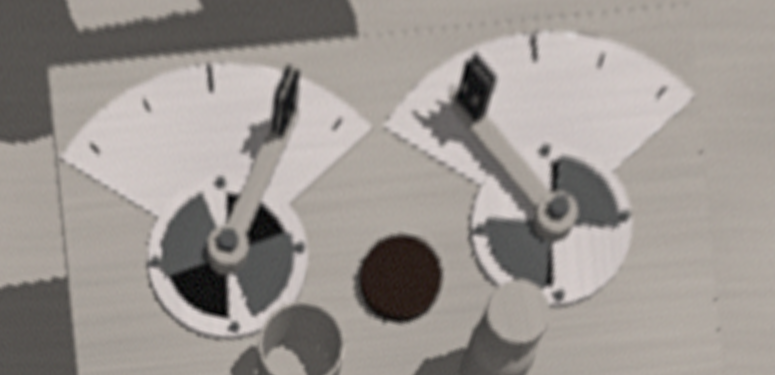

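drive_tool(
  increments=[
    [0, 0, -45, 0, 0, 0.14],
    [0, 0, -90, 0, 0, 0.28],
    [0, 0, -110, 0, 0, 0.32],
    [0, 0, -110, 0, 0, 0.32],
  ],
  gripper=-1,
)

```text
clock: 0.5
position: [0.2523, -0.5733, 0.3462]
tool_rot: [0.004, 0.999, 0.047, 0.001]
force: [-0.1, 0.1, 1.0]
finger_gap: 0.0282
gripper_force: 0.0
```

```bash
cat >> h.py <<'E'
def to(P):
    st=robot.read_state();q=st["tool_rot"];r=R.from_quat([q[1],q[2],q[3],q[0]])
    print("clk",st["clock"],"pos",np.round(st["position"],4),"tool d mm",(r.inv().apply(np.array(P)-st["position"])*1000).round(1),"xaxis",r.apply([1,0,0]).round(3),"gap",st["finger_gap"],"F",np.round(st["force"],1))
E
python3 -c "
from h import *
to([.5,-.027,.33])"
```

```text
clk 0.5 pos [ 0.2523 -0.5733  0.3462] tool d mm [ 298.3 -520.6   12.7] xaxis [0.996 0.095 0.002] gap 0.02816277948661484 F [-0.1  0.1  1. ]
```

drive_tool(
  increments=[
    [25, -43, 0, 0, 0, 0],
    [50, -86, 0, 0, 0, 0],
    [75, -129, 0, 0, 0, 0],
    [100, -172, 0, 0, 0, 0],
    [125, -215, 0, 0, 0, 0],
  ],
)

```text
clock: 1.0
position: [0.3559, -0.3437, 0.3386]
tool_rot: [-0.002, 0.999, 0.048, -0.001]
force: [0.4, -0.1, 0.9]
finger_gap: -0.0001
gripper_force: 0.0
```

drive_tool(
  increments=[
    [25, -43, 0, 0, 0, 0],
    [50, -86, 0, 0, 0, 0],
    [75, -129, 0, 0, 0, 0],
    [100, -172, 0, 0, 0, 0],
    [125, -215, 0, 0, 0, 0],
  ],
)

```text
clock: 1.5
position: [0.4598, -0.118, 0.3389]
tool_rot: [-0.001, 0.999, 0.048, -0.001]
force: [0.7, -1.0, 0.3]
finger_gap: 0.0003
gripper_force: 0.0
```

drive_tool(
  increments=[
    [25, -43, 0, 0, 0, 0],
    [48, -90, 0, 0, 0, 0],
    [48, -90, 0, 0, 0, 0],
    [48, -90, 0, 0, 0, 0],
  ],
)

```text
clock: 1.9
position: [0.4989, -0.0248, 0.339]
tool_rot: [-0.0, 0.999, 0.049, -0.002]
force: [-0.1, -0.4, -0.4]
finger_gap: 0.0
gripper_force: 0.0
```

```bash
python3 -c "
from h import *
to([.5,-.027,.232])
s=robot.snapshot('scene');i=cv2.resize(s['image'][160:340,180:460],None,fx=2.8,fy=2.8,interpolation=cv2.INTER_CUBIC);cv2.imwrite('pics/above.png',i)
s=robot.snapshot('side');j=cv2.resize(s['image'][100:320,200:420],(504,504),interpolation=cv2.INTER_CUBIC)
cv2.imwrite('pics/above2.png',j)"
```

```text
clk 1.9 pos [ 0.4989 -0.0248  0.339 ] tool d mm [  1.3   2.3 107. ] xaxis [ 0.995  0.098 -0.004] gap 2.9437724566597784e-05 F [-0.1 -0.4 -0.4]
```

View pics/above.png

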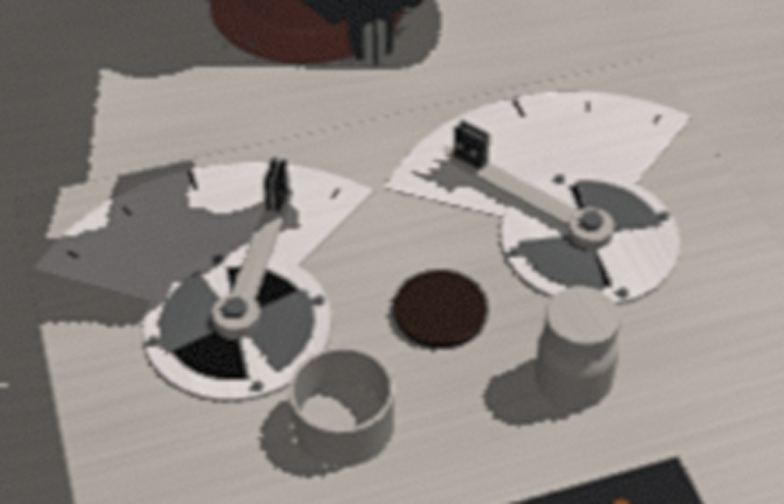

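The close crop shows both tabs, at crop (277,185) and (470,145), with the shut fingers above the gap at (372,45). The straight descent between the tabs is clear.

drive_tool(
  increments=[
    [1, 2, 40, 0, 0, 0],
    [1, 2, 80, 0, 0, 0],
    [1, 2, 106, 0, 0, 0],
    [1, 2, 106, 0, 0, 0],
  ],
)

```text
clock: 2.4
position: [0.4973, -0.0291, 0.2298]
tool_rot: [-0.001, 0.999, 0.046, -0.005]
force: [-0.4, 0.6, 0.0]
finger_gap: 0.0002
gripper_force: 0.0
```

drive_tool(
  increments=[
    [0, 15, 0, 0, 0, 0],
    [0, 30, 0, 0, 0, 0],
    [0, 40, 0, 0, 0, 0],
    [0, 48, 0, 0, 0, 0],
    [0, 54, 0, 0, 0, 0],
  ],
)

```text
clock: 2.9
position: [0.5059, -0.0824, 0.2362]
tool_rot: [-0.001, 0.999, 0.047, 0.001]
force: [-0.1, 1.5, 0.9]
finger_gap: 0.0
gripper_force: 1.2
```

```bash
python3 -c "
from h import *
to([.501,-.1316,.232])"
```

```text
clk 2.9 pos [ 0.5059 -0.0824  0.2362] tool d mm [-9.5 48.5  4.2] xaxis [0.996 0.094 0.001] gap 2.019377742501899e-05 F [-0.1  1.5  0.9]
```

drive_tool(
  increments=[
    [-1, 8, 2, 0, 0, 0],
    [-2, 16, 2, 0, 0, 0],
    [-3, 24, 2, 0, 0, 0],
    [-4, 32, 2, 0, 0, 0],
    [-5, 38, 2, 0, 0, 0],
  ],
)

```text
clock: 3.4
position: [0.5038, -0.1207, 0.2328]
tool_rot: [-0.0, 0.999, 0.047, -0.001]
force: [-2.0, 2.8, 0.2]
finger_gap: -0.0001
gripper_force: 1.3
```

drive_tool(
  increments=[
    [0, 0, 0, 0, 0, 0],
  ],
)

```text
clock: 3.5
position: [0.5042, -0.1212, 0.233]
tool_rot: [0.001, 0.999, 0.047, -0.0]
force: [-0.1, 0.5, -0.4]
finger_gap: 0.0003
gripper_force: 0.0
```

```bash
cat > look.py <<'E'
from h import *
import sys
s=robot.snapshot('scene'); to([.501,-.1316,.232])
c=(sys.argv[1]); u,v=(150,180) if c=='R' else (290,160)
if len(sys.argv)>2:
    i=cv2.resize(s['image'][v:v+130,u:u+190],None,fx=4,fy=4,interpolation=cv2.INTER_CUBIC)
    cv2.imwrite(sys.argv[2],i)
E
python3 look.py R pics/r1.png
```

```text
clk 3.55 pos [ 0.5045 -0.121   0.2334] tool d mm [-4.5 10.2  1.4] xaxis [0.996 0.094 0.001] gap -9.782718869062501e-05 F [-0.5  1.  -0.9]
```

View pics/r1.png

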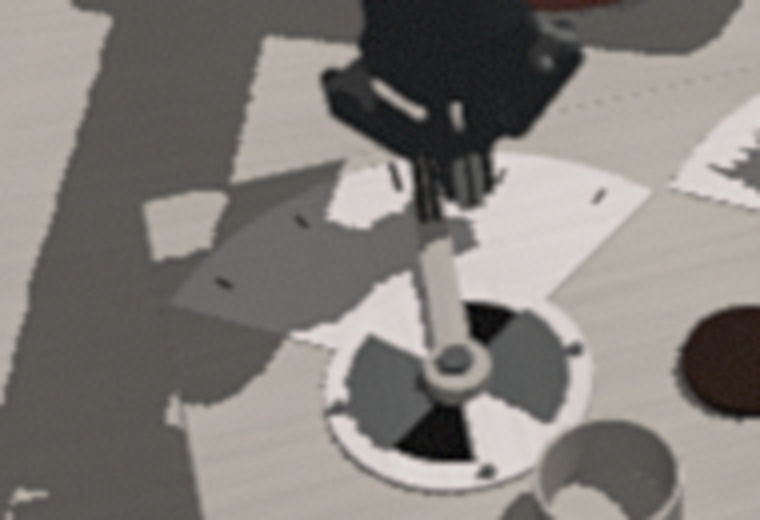

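The finger is against the right vent's tab. The strip meets the tab at crop (437,243), the half mark is at (396,177) and the hub is at (456,357), so a little is still to go.

```bash
python3 -c "
from h import *
s=robot.snapshot('scene')
f=lambda u,v,z:ray(s,150+u/4,180+v/4,z)[:2]
h=f(396,177,.212);hub=f(456,357,.232);st=f(437,243,.223)
fl=f(460,393,.214)
c=np.array([.6096,-.1424])
for p in (hub,fl,c):
  d=h-p;e=st-p;print(p.round(4),np.hypot(*d).round(4),np.hypot(*e).round(4),'half',np.degrees(np.arctan2(d[1],-d[0])).round(1),'lever',np.degrees(np.arctan2(e[1],-e[0])).round(1))
"
```

```text
[ 0.6055 -0.1403] 0.1449 0.0827 half -5.4 lever 0.7
[ 0.6128 -0.141 ] 0.1521 0.09 half -4.9 lever 1.0
[ 0.6096 -0.1424] 0.1488 0.0869 half -4.5 lever 2.0
```

drive_tool(
  increments=[
    [0, 5, 0, 0, 0, 0],
    [-1, 9, 0, 0, 0, 0],
    [-1, 11, 0, 0, 0, 0],
    [-1, 11, 0, 0, 0, 0],
  ],
)

```text
clock: 4.0
position: [0.5046, -0.1315, 0.2335]
tool_rot: [0.0, 0.999, 0.047, 0.0]
force: [0.5, 1.7, -0.2]
finger_gap: 0.0003
gripper_force: 0.4
```

drive_tool(
  increments=[
    [0, -20, 0, 0, 0, 0],
    [0, -50, 0, 0, 0, 0],
    [0, -90, 0, 0, 0, 0],
    [0, -100, 0, 0, 0, 0],
    [0, -100, 0, 0, 0, 0],
  ],
)

```text
clock: 4.5
position: [0.4948, -0.0308, 0.2334]
tool_rot: [0.001, 0.999, 0.049, 0.0]
force: [-0.3, -0.5, 0.4]
finger_gap: -0.0002
gripper_force: 0.0
```

```bash
python3 look.py R pics/r2.png; python3 -c "
from h import *
to([.478,.083,.232])"
```

```text
clk 4.55 pos [ 0.4949 -0.0317  0.2334] tool d mm [ -3.5 100.    1.6] xaxis [0.995 0.096 0.   ] gap -0.0001905731876611393 F [-0.1  0.7  0.4]
clk 4.55 pos [ 0.4949 -0.0317  0.2334] tool d mm [  -5.8 -115.8    1.3] xaxis [0.995 0.096 0.   ] gap -0.0001905731876611393 F [-0.1  0.7  0.4]
```

View pics/r2.png

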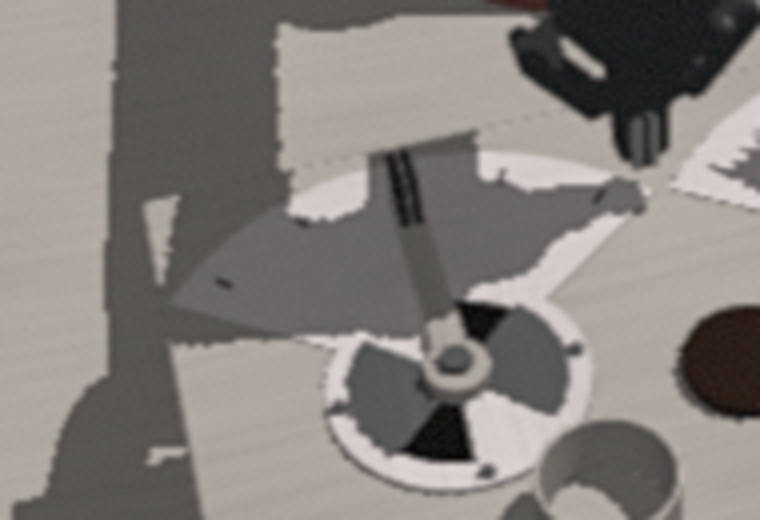

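drive_tool(
  increments=[
    [3, -25, 1, 0, 0, 0],
    [5, -45, 1, 0, 0, 0],
    [5, -55, 1, 0, 0, 0],
    [4, -63, 1, 0, 0, 0],
    [3, -71, 1, 0, 0, 0],
  ],
)

```text
clock: 5.05
position: [0.4909, 0.0377, 0.232]
tool_rot: [0.002, 0.999, 0.047, -0.001]
force: [-0.3, -2.2, 0.1]
finger_gap: -0.0001
gripper_force: 1.2
```

drive_tool(
  increments=[
    [-1, -8, 0, 0, 0, 0],
    [-2, -16, 0, 0, 0, 0],
    [-4, -24, 0, 0, 0, 0],
    [-5, -30, 0, 0, 0, 0],
    [-5, -30, 0, 0, 0, 0],
  ],
)

```text
clock: 5.55
position: [0.4831, 0.0699, 0.2323]
tool_rot: [-0.001, 0.999, 0.048, 0.0]
force: [0.7, -0.3, -0.4]
finger_gap: -0.0003
gripper_force: 0.0
```

```bash
python3 -c "
from h import *
s=robot.snapshot('scene')
f=lambda u,v,z:ray(s,150+u/4,180+v/4,z)[:2]
h=f(396,177,.212);hub=f(456,357,.232)
for st in (f(414,235,.223),f(434,290,.223),f(397,153,.255)):
 for p in (hub,np.array([.6096,-.1424])):
  d=h-p;e=st-p;print(np.hypot(*e).round(4),'half',np.degrees(np.arctan2(d[1],-d[0])).round(1),'lever',np.degrees(np.arctan2(e[1],-e[0])).round(1))
to([.478,.083,.232])
"; python3 look.py L pics/l1.png
```

```text
0.0911 half -5.4 lever -6.1
0.095 half -4.5 lever -4.6
0.0521 half -5.4 lever -5.0
0.0561 half -4.5 lever -2.5
0.1183 half -5.4 lever -5.6
0.1222 half -4.5 lever -4.4
clk 5.6 pos [0.4833 0.0697 0.2324] tool d mm [ -4.  -13.7   0.5] xaxis [0.995 0.096 0.001] gap -8.32551079435823e-05 F [ 0.1  0.  -0.3]
clk 5.65 pos [0.4834 0.0695 0.2325] tool d mm [-1.700e+00  2.019e+02  2.000e-01] xaxis [0.995 0.095 0.001] gap 4.667660404547215e-05 F [-0.1  0.7 -0.1]
```

View pics/l1.png

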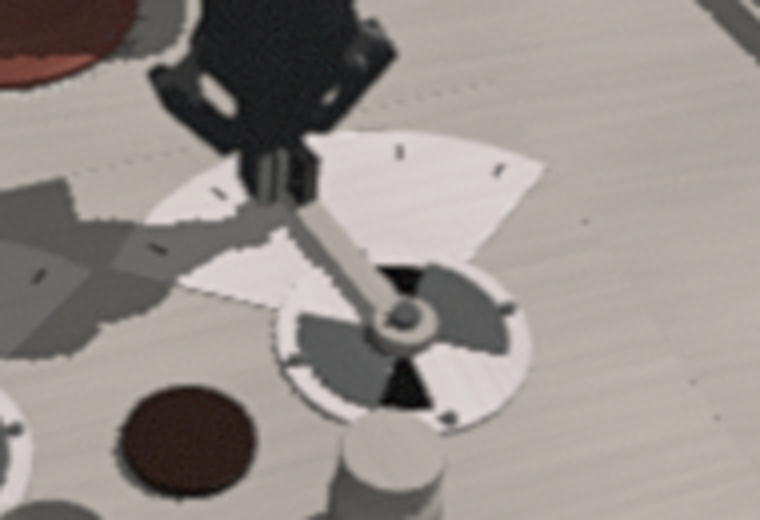

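The right vent is at half to within about 1°. The left vent's strip meets its tab at crop (317,207) and its hub is at (405,315). Its half mark, full-picture (365,198), is hidden behind the gripper.

```bash
python3 -c "
from h import *
s=robot.snapshot('scene')
f=lambda u,v,z:ray(s,290+u/4,160+v/4,z)[:2]
h=ray(s,365,198.2,.212)[:2];hub=f(405,315,.232)
for st in (f(317,207,.223),f(348,247,.223)):
 for p in (hub,np.array([.5854,.1164])):
  d=h-p;e=st-p;print(p,np.hypot(*d).round(4),np.hypot(*e).round(4),'half',np.degrees(np.arctan2(d[1],-d[0])).round(1),'lever',np.degrees(np.arctan2(e[1],-e[0])).round(1))
"
```

```text
[0.58158875 0.11664021] 0.1465 0.0939 half -4.8 lever -11.4
[0.5854 0.1164] 0.1502 0.0976 half -4.6 lever -10.8
[0.58158875 0.11664021] 0.1465 0.061 half -4.8 lever -10.3
[0.5854 0.1164] 0.1502 0.0647 half -4.6 lever -9.5
```

drive_tool(
  increments=[
    [0, -5, 0, 0, 0, 0],
    [0, -9, 0, 0, 0, 0],
    [-1, -12, 0, 0, 0, 0],
    [-1, -12, 0, 0, 0, 0],
  ],
)

```text
clock: 6.1
position: [0.4813, 0.0812, 0.2323]
tool_rot: [-0.0, 0.999, 0.048, 0.0]
force: [1.1, -1.6, -0.8]
finger_gap: -0.0
gripper_force: 0.3
```

drive_tool(
  increments=[
    [0, 20, 0, 0, 0, 0],
    [0, 60, 0, 0, 0, 0],
    [0, 90, 0, 0, 0, 0],
    [0, 95, 0, 0, 0, 0],
    [0, 95, 0, 0, 0, 0],
  ],
)

```text
clock: 6.6
position: [0.4902, -0.0142, 0.2323]
tool_rot: [-0.001, 0.999, 0.047, 0.0]
force: [-0.8, 0.4, 0.8]
finger_gap: 0.0001
gripper_force: 0.0
```

```bash
python3 look.py L pics/l2.png
```

```text
clk 6.65 pos [ 0.4901 -0.0135  0.2323] tool d mm [ -0.3 118.6   0.2] xaxis [0.996 0.094 0.   ] gap -8.13867867110632e-05 F [-0.1  0.  -0.1]
```

View pics/l2.png

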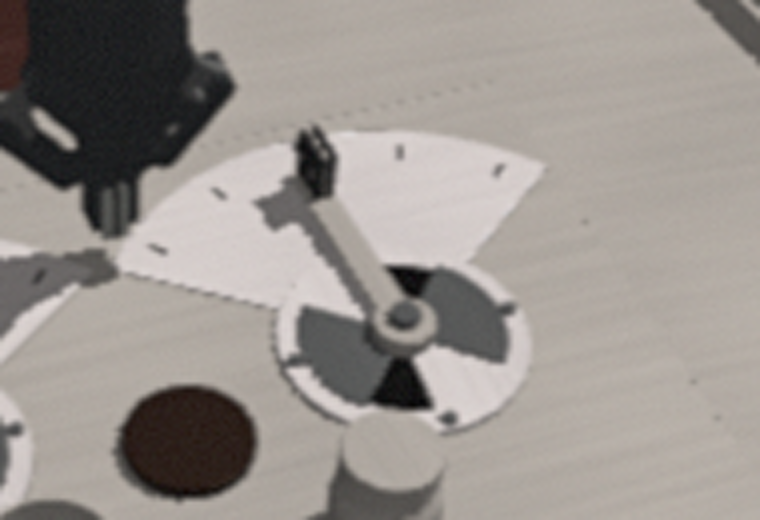

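The finger is clear again. The left vent's strip meets its tab at crop (328,200) and the tab's upper outer end is at (313,130). The half mark is hidden behind the tab.

```bash
python3 -c "
from h import *
s=robot.snapshot('scene')
f=lambda u,v,z:ray(s,290+u/4,160+v/4,z)[:2]
h=ray(s,365,198.2,.212)[:2];hub=f(405,315,.232)
marks=[f(157,250,.212),f(219,193,.212),f(400,152,.212),f(499,171,.212)]
for st in marks+[h,f(328,200,.223),f(357,247,.223),f(313,130,.255),f(326,143,.255)]:
 for p in (hub,np.array([.5854,.1164])):
  e=st-p;print(np.hypot(*e).round(4),np.degrees(np.arctan2(e[1],-e[0])).round(1),end=' | ')
 print()
"
```

```text
0.1383 -49.7 | 0.1407 -48.4 | 
0.1397 -26.9 | 0.143 -26.2 | 
0.1411 17.2 | 0.1448 16.8 | 
0.141 39.5 | 0.1441 38.6 | 
0.1465 -4.8 | 0.1502 -4.6 | 
0.0966 -6.8 | 0.1003 -6.4 | 
0.0594 -6.2 | 0.0631 -5.6 | 
0.1179 -7.8 | 0.1216 -7.4 | 
0.1063 -6.5 | 0.1101 -6.2 |
```

The left lever is about 2° short. That is within tolerance, but I'll nudge it 3 mm more for margin, then retreat upward.

drive_tool(
  increments=[
    [0, -40, 0, 0, 0, 0],
    [0, -80, 0, 0, 0, 0],
    [0, -93, 0, 0, 0, 0],
    [0, -98, 0, 0, 0, 0],
    [0, -98, 0, 0, 0, 0],
  ],
)

```text
clock: 7.2
position: [0.4808, 0.0843, 0.2323]
tool_rot: [-0.0, 0.999, 0.048, 0.0]
force: [-0.5, 1.0, -0.1]
finger_gap: 0.0004
gripper_force: 0.0
```

drive_tool(
  increments=[
    [0, 20, 0, 0, 0, 0],
    [0, 60, 0, 0, 0, 0],
    [0, 95, 0, 0, 0, 0],
    [0, 95, -40, 0, 0, 0],
    [0, 95, -80, 0, 0, 0],
  ],
)

```text
clock: 7.7
position: [0.4891, -0.0128, 0.3115]
tool_rot: [-0.001, 0.999, 0.045, -0.002]
force: [0.3, 0.7, 0.1]
finger_gap: -0.0001
gripper_force: 0.0
```

drive_tool(
  increments=[
    [0, 0, -40, 0, 0, 0],
    [-40, 0, -70, 0, 0, 0],
    [-80, 0, -80, 0, 0, 0],
    [-80, 0, -80, 0, 0, 0],
  ],
)

```text
clock: 8.1
position: [0.4087, -0.0195, 0.3968]
tool_rot: [0.001, 0.999, 0.046, 0.004]
force: [0.5, -0.2, 1.0]
finger_gap: 0.0003
gripper_force: 0.0
```

```bash
python3 -c "
from h import *
s=robot.snapshot('scene');to([.5,0,.3]);i=cv2.resize(s['image'][180:330,180:440],None,fx=3,fy=3,interpolation=cv2.INTER_CUBIC);cv2.imwrite('pics/end.png',i)"
```

```text
clk 8.15 pos [ 0.4097 -0.0194  0.3947] tool d mm [ 91.1 -11.1  95.3] xaxis [0.996 0.093 0.006] gap 5.335754062230083e-05 F [ 0.3  0.3 -0.6]
```

View pics/end.png

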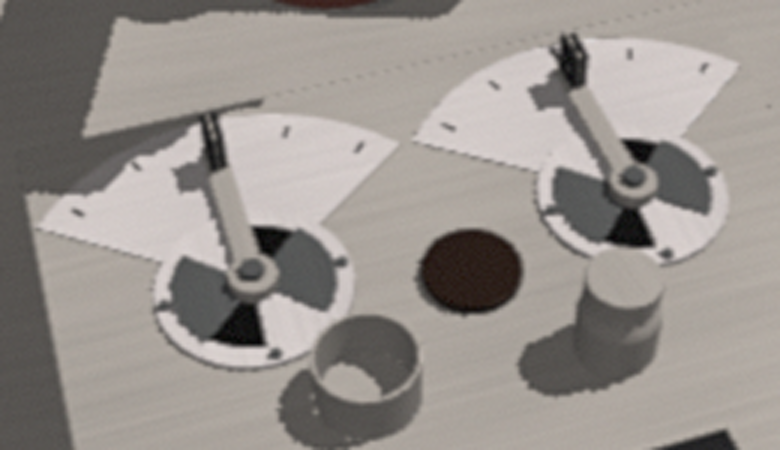

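Both pointers stand mid-fan, with the strips meeting the tabs at crop (219,170) and (577,88). The cutter, shaker and cracker haven't moved. I'll check the angles and hand in.

```bash
python3 -c "
from h import *
s=robot.snapshot('scene')
f=lambda u,v,z:ray(s,180+u/3,180+v/3,z)[:2]
ok=True
for hub,st in ((f(252,271,.232),f(219,170,.223)),(f(634,177,.232),f(577,88,.223))):
  e=st-hub;a=np.degrees(np.arctan2(e[1],-e[0]));print(a.round(1));ok&=abs(a+5)<3
if ok: print(robot.hand_in())
"
```

```text
-5.5
-5.9
the job is handed in; nothing more can be done
None
```

Both vent levers are at the half mark, each within about 1° by my camera measurement. The cutter, shaker and cracker were left in place, and the job is handed in at about 8 s; the hand-in returned no verdict.

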